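# Close the bolt tins with their own lids

### The arm

A 6-joint arm with a two-finger parallel gripper is mounted at the origin on the work surface. World frame = base frame: x ahead of the robot, y to its left, z up, the work surface at z = 0. Lengths are in mm, angles in rad, forces in N, time in s.
With the tool pointing down it reaches from about 275 to 1000 mm from the base axis. Payload 8.4 kg.
Tool frame: the origin (TCP) lies at the very end of the fingers, on their centre line; the grasp point (between the pads) lies 19 mm behind it; z points along the fingers, y is the line along which they close (so a half turn about z gives the same grasp; the last joint's range is limited). The gripper opens to 85 mm and grips with 20 to 120 N. Pads are 22 mm wide; open, the fingers measure 114 mm over their backs; the gripper's body (76 mm by 85 mm) begins 54 mm behind the grasp point. The pads swing forward as they close: fully open they stand 13 mm farther back than shut.
Start: joints at [-1.171, 0.353, 1.633, -0, 1.155, -0.002], TCP at [244.421, -575.227, 206.181] pointing down, gripper open.
Joint ranges: [-2.63, 2.63], [-0.92, 2.1], [0.06, 2.66], [-1.3, 4.44], [0, 2.69], [-3.02, 3.02]. Speed limits (rad/s): [2.22, 2.22, 2.79, 3.14, 3.14, 3.14].

### API

Orientations are given as [roll, pitch, yaw] about the fixed x, y, z axes, in that order (R = Rz(yaw) Ry(pitch) Rx(roll)).
In Python, from rig import telemetry, imaging, r gives the robot as it stands. The module is installed in compiled form; this text tells all that it offers.
- The arm moves only by the tool step_arm, never from a script. Its argument "moves" is a list of rows, each a list of 3 entries, a list of its own where there are three numbers: the turn, a rotation vector about the tool's x, y, z scaled (see below), then the shift along the tool's x, y, z scaled (see below), then the opening, from -1 (shut) to 1 (fully open). A call has 1 to 8 rows; each row is the pose to reach, as a shift and turn from the pose commanded when the call began, along the tool's axes at that moment; what a row does not reach only later rows make up. The controller multiplies each number of a shift by 200 mm and each number of a turn by 45 degrees. A row lasts 1/10 s, in which the tool goes at most 50 mm and 8.59 degrees, less where a joint would pass 70% of its speed; a pose out of reach is approached as far as the arm can. A call with a number of a shift or a turn outside -1 to 1 is refused whole. A call with a gripper value outside its range is refused whole. The fingers move at their own pace and stop on an object; "squeeze" is the grip in N (left out, the last holds). Time passes only in rows, so rows that repeat a pose let the fingers close. It gives the time, the measured TCP pose, the force, the opening and the grip force at its end, in the units of the state.
- telemetry.sense(): the state, without advancing time (a new reading comes with each control period).
- imaging.grab_frame(name): name is "side" or "top"; returns the picture (480x640x3 uint8, red, green, blue); there is no depth.
- imaging.calibration(name): a dict with "fx", "fy", "cx", "cy" (pixels), "cam_to_world" (4x4, takes a point from camera to world coordinates). Camera axes: x right, y up, looking along -z (the intrinsics and any distortion apply to the point x, -y, -z); pixel columns grow to the right and rows downward; lengths in mm; the calibration is good to about 2 mm. A picture is of the moment at which its call begins. calibration takes no time and is no camera call.
- r.sign_off(): hands the job in; it is judged then, once.
Trained networks look in the newest picture that a camera, given by its name, has taken for a name from the list of things; names that differ only in an ending like _2 or _b are one class to them, and where a whole thing is asked for, a point or a joint stands for the part that bears it (a point fixed in the world has none). Each returns a list of dicts, best first, with "conf" (0 to 1); they miss things now and then, are a little off and sometimes report something else, mostly with a low value. They report only what shows in the picture. A call takes as long as a camera call. They do not tell look-alikes from the thing itself.
- imaging.recognise(camera, name): "extent" ([left, top, width, height] in pixels, round what is visible of it).
- imaging.mark_of(camera, name): "xy" ([column, row] in pixels: a listed point, or the origin of a listed thing).
The state is a dict: "clock": time; "qpos": joint angles; "qvel": joint speeds; "joint_efforts": joint torques, N m; "eef_pos": TCP position; "tcp_rot": TCP orientation; "contact_force": force on the tool from outside, world axes, zero at the start; "wrist_torque": the same for the moment, N m; "opening": opening from 0.0 (shut) to 1.0 (fully open); "grasp_force": force on a finger pad.
Only numpy, scipy, OpenCV 4.12 (cv2) and the standard library are available. Lean on these libraries where they do the work, as an engineer would, in place of code of your own. Each camera call takes 0.05 s, during which the arm holds its last target. There are 200 camera calls.

### The job

Two open steel bolt tins, one round and one square, stand on slanted wooden stands; three loose lids lie on the bench. Put on each tin the lid that fits it and press it gently home, until it has snapped under both spring clips and sits flush on the rim. Leave the lid that fits neither tin, the jug, the hammer and the cup where they are.

Things in the scene. Friction and masses are not known exactly. Their poses are not given: they have to be found in the camera images.
- round_tin: Open round steel tin, 74 mm outside, mouth 68 mm across, 50 mm deep, on a rubber cushion on a fixed slanted stand. Leans 32 degrees from upright, mouth roughly towards the robot. Origin: mouth centre in the rim plane, 100 mm above the bench; z out of the mouth along the tin's axis, y level, x up the slant. Spring clips at its +y and -y sides.
- square_tin: Open square steel tin, 64 x 64 mm outside, mouth 58 x 58 mm, sides along x and y, 50 mm deep, on a rubber cushion on a fixed slanted stand. Leans 32 degrees from upright, mouth roughly towards the robot. Origin: mouth centre in the rim plane, 100 mm above the bench; z out of the mouth along the tin's axis, y level, x up the slant. Spring clips at its +y and -y sides.
- round_clip_a_nose (a point): Nose of the round tin's spring steel clip on its +y side, 6.8 mm beyond the rim plane. The clip is 20 mm wide and reaches 18 mm beyond the rim; it slopes in like a funnel, its nose 2 mm inside the lid's edge. A lid merely laid on stops 10 to 12 mm short of the rim; pushed along the tin's axis with about 8 to 16 N it springs both clips aside (the tin sinking meanwhile) and is caught on the rim.
- round_clip_b_nose (a point): Nose of the round tin's spring steel clip on its -y side, 6.8 mm beyond the rim plane. The clip is 20 mm wide and reaches 18 mm beyond the rim; it slopes in like a funnel, its nose 2 mm inside the lid's edge. A lid merely laid on stops 10 to 12 mm short of the rim; pushed along the tin's axis with about 8 to 16 N it springs both clips aside (the tin sinking meanwhile) and is caught on the rim.
- square_clip_a_nose (a point): Nose of the square tin's spring steel clip on its +y side, 6.8 mm beyond the rim plane. The clip is 20 mm wide and reaches 18 mm beyond the rim; it slopes in like a funnel, its nose 2 mm inside the lid's edge. A lid merely laid on stops 10 to 12 mm short of the rim; pushed along the tin's axis with about 8 to 16 N it springs both clips aside (the tin sinking meanwhile) and is caught on the rim.
- square_clip_b_nose (a point): Nose of the square tin's spring steel clip on its -y side, 6.8 mm beyond the rim plane. The clip is 20 mm wide and reaches 18 mm beyond the rim; it slopes in like a funnel, its nose 2 mm inside the lid's edge. A lid merely laid on stops 10 to 12 mm short of the rim; pushed along the tin's axis with about 8 to 16 N it springs both clips aside (the tin sinking meanwhile) and is caught on the rim.
- round_cushion (a point): Top centre of the 20 mm thick soft round rubber cushion under the round tin, 50 mm below the mouth along the tin's axis. The cushion gives: pushed along its axis, the tin sinks, about 1 mm for each 1.1 N (after the first 2 N) and up to 18 mm, and springs back when let go; it cannot turn or shift sideways.
- square_cushion (a point): Top centre of the 20 mm thick soft round rubber cushion under the square tin, 50 mm below the mouth along the tin's axis. The cushion gives: pushed along its axis, the tin sinks, about 1 mm for each 1.1 N (after the first 2 N) and up to 18 mm, and springs back when let go; it cannot turn or shift sideways.
- round_lid: Steel lid, round: flange 80 mm across, 4 mm thick; below it a plug 63 mm across, 14 mm deep, lowest 5 mm tapered in 3 mm a side; black bar grip 34 mm long (x), 16 wide (y), rising 30 mm from the flange top. Fits the round tin, at any turn. About 0.11 kg. Origin: centre of the flange underside, 14 mm above the bench as it lies; z up through the grip.
- square_lid: Steel lid, square: flange 70 x 70 mm, sides along its x and y, 4 mm thick; below it a plug 52 x 52 mm, 14 mm deep, lowest 5 mm tapered in 3 mm a side; black bar grip 34 mm long (x), 16 wide (y), rising 30 mm from the flange top. Fits the square tin, any quarter turn. About 0.09 kg. Origin: centre of the flange underside, 14 mm above the bench as it lies; z up through the grip.
- spare_lid: Steel lid, round, the largest: flange 100 mm across, 4 mm thick; below it a plug 84 mm across, 14 mm deep, lowest 5 mm tapered in 3 mm a side; black bar grip 34 mm long (x), 16 wide (y), rising 30 mm from the flange top. Belongs to neither tin: leave it. About 0.15 kg. Origin: centre of the flange underside, 14 mm above the bench as it lies; z up through the grip.
- oil_jug: Blue plastic oil bottle with a yellow cap, 72 mm across, 190 mm tall, standing to the left of the work; leave it. Origin: centre of its underside.
- hammer: Hammer lying to the right of the work; leave it. Origin: under its middle, x along the handle towards the head.
- bolt_cup: White plastic cup, 70 mm across, 70 mm tall, standing to the left of the lids; leave it. Origin: centre of its underside.
Things that resemble listed ones, but are neither listed nor needed, are in the scene too. Leave any blue look-alike of the round_lid alone.

How it is judged (in metres and radians):
At the end, for the whole second after the job is handed in: Each lid sits on its own tin, under the clips: its origin within 6 mm of the mouth's centre and at most 2 mm above the rim plane, its axis within 0.06 rad of the tin's, at rest (distance between round_lid and round_tin below 0.006 m and z of round_lid in the frame of round_tin below 0.002 m and angle between the z axis of round_lid and the z axis of round_tin, either way round below 0.06 rad and linear speed of each of round_lid, square_lid below 0.01 m/s and distance between square_lid and square_tin below 0.006 m and z of square_lid in the frame of square_tin below 0.002 m and angle between the z axis of square_lid and the z axis of square_tin, either way round below 0.06 rad); the robot touches nothing.
It fails at once if the spare lid, the jug, the hammer or the cup is shifted by more than 30 mm (distance of any of spare_lid, oil_jug, hammer, bolt_cup from where it was at the start of the episode above 0.03 m).
It fails at once if a lid is pressed on its tin with more than 60 N (contact force between round_lid and round_tin above 60 N or contact force between square_lid and square_tin above 60 N).
It also fails if it takes over 53 s, if anything falls off the work surface, if the arm or the gripper's body presses on something with over 40 N, if the wrist force passes 120 N, or if a joint passes its speed limit or range.

## Working session

There is one attempt and no reset: what is moved stays moved. The work goes in short steps, Python scripts to look and compute and a tool call to move; the robot and the scene stay as the last step left them, time stands still between calls to the robot, and variables do not carry over. Pictures are saved under pics/ and viewed, at most 10 in all, crops included, and the job is handed in when it is done.

Besides the shell and the picture viewer there is one more tool, called after "Emit:" by a JSON object that holds its "name" and its "arguments". step_arm: Moves the arm, as the interface text tells. Its arguments: {"type":"object","properties":{"moves":{"type":"array"},"squeeze":{"type":"number"}},"required":["moves"]}

```bash
mkdir -p pics
cat > h.py <<'E'
import numpy as np, cv2
from rig import telemetry, imaging, r
from scipy.spatial.transform import Rotation as R
def ray(cam,px):
    c=imaging.calibration(cam);T=np.array(c["cam_to_world"])
    d=np.array([(px[0]-c["cx"])/c["fx"],-(px[1]-c["cy"])/c["fy"],-1.]);
    d=T[:3,:3]@d; return T[:3,3],d/np.linalg.norm(d)
def atz(cam,px,z):
    o,d=ray(cam,px); return o+d*(z-o[2])/d[2]
def tri(px1,px2):
    o1,d1=ray("top",px1);o2,d2=ray("side",px2)
    A=np.stack([d1,-d2],1);t=np.linalg.lstsq(A,o2-o1,rcond=None)[0]
    p,q=o1+t[0]*d1,o2+t[1]*d2; return (p+q)/2,np.linalg.norm(p-q)
def proj(cam,p):
    c=imaging.calibration(cam);T=np.linalg.inv(np.array(c["cam_to_world"]))
    q=T[:3,:3]@np.array(p)+T[:3,3]; return np.array([c["cx"]+c["fx"]*q[0]/-q[2],c["cy"]-c["fy"]*q[1]/-q[2]])
def save(cam,name,crop=None,scale=1):
    f=imaging.grab_frame(cam)[:,:,::-1]
    if crop: x,y,w,h=crop; f=f[y:y+h,x:x+w]
    if scale!=1: f=cv2.resize(f,None,fx=scale,fy=scale,interpolation=cv2.INTER_CUBIC)
    cv2.imwrite(f"pics/{name}.png",f)
def state():
    s=telemetry.sense(); return s
E
python3 - <<'E'
from h import *
np.set_printoptions(precision=1,suppress=True)
for c in("top","side"):
    save(c,c+"0"); k=imaging.calibration(c); print(c,{a:v for a,v in k.items() if a!="cam_to_world"}); print(np.array(k["cam_to_world"]))
    for n in["round_tin","square_tin","round_clip_a_nose","square_clip_a_nose","round_cushion","square_cushion","round_lid","square_lid","spare_lid","oil_jug","hammer","bolt_cup"]:
        print(n,[(np.round(m["xy"],1).tolist(),round(m["conf"],2)) for m in imaging.mark_of(c,n)])
print(telemetry.sense())
E
```

```text
top {'fx': 434.9097441645099, 'fy': 434.9097441645099, 'cx': 319.9806919986942, 'cy': 234.67685940168198}
[[  -0.     1.    -0.1  435.7]
 [  -1.    -0.     0.     0.5]
 [   0.     0.1    1.  1120.5]
 [   0.     0.     0.     1. ]]
round_tin [([244.9, 194.8], 0.77), ([160.7, 207.3], 0.38)]
square_tin [([344.4, 188.7], 0.52), ([257.1, 200.0], 0.48)]
round_clip_a_nose [([231.3, 189.5], 0.69)]
square_clip_a_nose []
round_cushion [([252.2, 187.2], 0.73)]
square_cushion [([347.5, 190.3], 0.89)]
round_lid [([240.3, 273.9], 0.9), ([248.6, 319.2], 0.78), ([348.4, 193.5], 0.47)]
square_lid [([376.3, 273.5], 0.76)]
spare_lid [([299.7, 267.9], 0.9)]
oil_jug [([163.7, 207.1], 0.57)]
hammer [([471.0, 228.8], 0.58)]
bolt_cup [([166.7, 257.6], 0.87)]
side {'fx': 453.79404973756226, 'fy': 453.79404973756226, 'cx': 321.4774856862992, 'cy': 239.40746134273078}
[[ -0.8   0.3  -0.5 -38.6]
 [ -0.6  -0.5   0.7 732. ]
 [ -0.    0.8   0.6 726.7]
 [  0.    0.    0.    1. ]]
round_tin [([237.6, 249.4], 0.92)]
square_tin [([305.3, 206.4], 0.8)]
round_clip_a_nose [([223.8, 252.7], 0.62)]
square_clip_a_nose [([302.5, 208.6], 0.86), ([172.9, 343.6], 0.7)]
round_cushion [([234.9, 259.7], 0.6)]
square_cushion [([295.7, 217.2], 0.79)]
round_lid [([296.4, 314.4], 0.9), ([342.4, 333.8], 0.84)]
square_lid [([369.0, 241.3], 0.69), ([238.5, 251.8], 0.35)]
spare_lid [([329.8, 272.7], 0.68), ([386.0, 195.3], 0.28)]
oil_jug [([172.3, 345.9], 0.9)]
hammer [([386.0, 194.1], 0.69), ([171.8, 339.5], 0.68)]
bolt_cup [([218.8, 368.5], 0.95)]
{'clock': 1.3, 'qpos': array([-1.2,  0.4,  1.6,  0. ,  1.2, -0. ]), 'qvel': array([ 0.,  0.,  0.,  0., -0., -0.]), 'joint_efforts': array([ -0. , -60.5, -34.2,  -0. ,   0. ,  -0. ]), 'eef_pos': array([ 244.4, -575.2,  206.2]), 'tcp_rot': array([-3.1, -0. ,  0.4]), 'contact_force': array([ 0.5, -0.4,  1.2]), 'wrist_torque': array([-0., -0.,  0.]), 'grasp_force': 0.0, 'opening': 1.000425677155065}
```

View pics/top0.png

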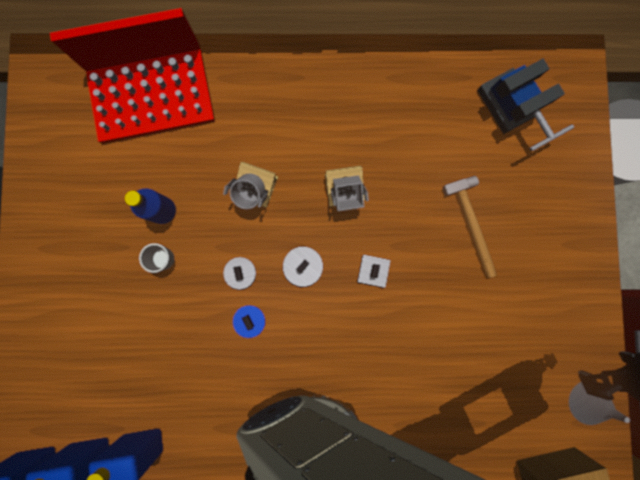

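View pics/side0.png

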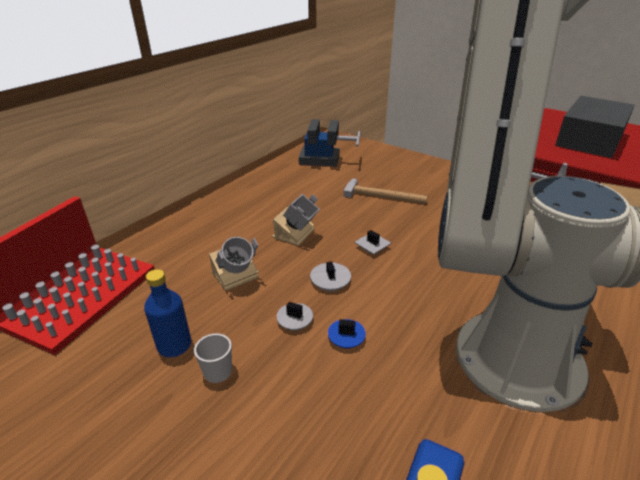

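Run:
```python
import cv2,numpy as np
f=cv2.imread("pics/top0.png"); a=f[140:350,190:430]
cv2.imwrite("pics/topcrop.png",cv2.resize(a,None,fx=2.85,fy=2.85,interpolation=cv2.INTER_CUBIC))
```

```text
(no output)
```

View pics/topcrop.png

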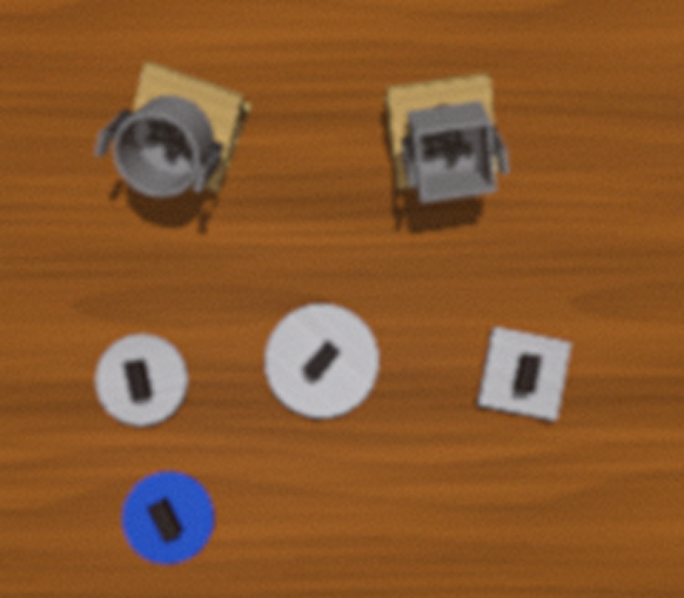

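The grey round lid is at top (240,273). Two things could be mistaken for it: the blue look-alike at (249,321) and the larger spare at (303,267). The crop confirms (240,273) is the small grey one. The square lid is at (375,271), the round tin's mouth at about (247,191), and the square tin's at about (349,193).

```bash
cat > m.py <<'E'
from h import *
from scipy.optimize import least_squares, minimize
im={c:cv2.imread(f"pics/{c}0.png") for c in("top","side")}
t=np.radians(32)
def pose(p): # x,y,psi
    return R.from_euler('z',p[2]).as_matrix()@R.from_euler('y',-t).as_matrix(), np.array([p[0],p[1],100.])
a=np.linspace(0,2*np.pi,80,endpoint=False)
def sq(h): 
    s=np.linspace(-h,h,20); o=np.full(20,h); z=np.zeros(20)
    return np.concatenate([np.c_[s,o,z],np.c_[s,-o,z],np.c_[o,s,z],np.c_[-o,s,z]])
circ=lambda rr:np.c_[rr*np.cos(a),rr*np.sin(a),0*a]
E
python3 - <<'E'
from m import *
np.set_printoptions(precision=3,suppress=True)
hsv=cv2.cvtColor(im["top"],cv2.COLOR_BGR2HSV)
for n,c in(("round_lid",(240,273)),("square_lid",(375,271))):
    x0,y0=c[0]-26,c[1]-26
    g=hsv[y0:y0+52,x0:x0+52]; m=((g[...,1]<60)&(g[...,2]>90)).astype(np.uint8)
    cs=max(cv2.findContours(m,cv2.RETR_EXTERNAL,cv2.CHAIN_APPROX_NONE)[0],key=cv2.contourArea)
    hull=cv2.convexHull(cs)
    if n[0]=="r":
        e=cv2.fitEllipse(cs); pc=np.array(e[0])+[x0,y0]; print(n,"ell",e[1])
    else:
        e=cv2.minAreaRect(cs); pc=np.array(e[0])+[x0,y0]; b=cv2.boxPoints(e)+[x0,y0]
        w=[atz("top",q,18)[:2] for q in b]; d=w[1]-w[0]; print(n,"rect",e[1],"side deg",np.degrees(np.arctan2(d[1],d[0])), np.linalg.norm(d))
    p=atz("top",pc,18); 
    hm=cv2.fillConvexPoly(np.zeros_like(m),hull,1); dk=(hm>0)&(g[...,2]<80)
    yy,xx=np.nonzero(dk); rc=cv2.minAreaRect(np.c_[xx,yy].astype(np.float32)); bb=cv2.boxPoints(rc)+[x0,y0]
    w=[atz("top",q,48)[:2] for q in bb]; l=[w[1]-w[0],w[2]-w[1]]; l=max(l,key=np.linalg.norm)
    print(n,"px",pc,"world",p,"grip c",atz("top",np.array(rc[0])+[x0,y0],40),"len",rc[1],"dirdeg",np.degrees(np.arctan2(l[1],l[0]))%180)
    sm={"round_lid":[296.4,314.4],"square_lid":[369,241.3]}[n]; print(" side@14",atz("side",sm,14))
obs={"r":[("top",[244.9,194.8],(0,0,0)),("side",[237.6,249.4],(0,0,0))],"s":[("top",[344.4,188.7],(0,0,0)),("side",[305.3,206.4],(0,0,0))]}
tiles=[]
for k,psi,roi in(("r",-.3,((210,160),(195,225))),("s",.1,((310,160),(265,182)))):
    for o in obs[k]: print(k,o[0],atz(o[0],o[1],100))
    p0=np.mean([atz(o[0],o[1],100)[:2] for o in obs[k]],0); p0=np.r_[p0,psi]
    # edge fit
    H=[("out",circ(37) if k=="r" else sq(32)),("in",circ(34) if k=="r" else sq(29))]
    D={}
    for c in im:
        e=cv2.Canny(cv2.resize(im[c],None,fx=3,fy=3,interpolation=cv2.INTER_CUBIC),50,120)
        D[c]=np.minimum(cv2.distanceTransform(255-e,cv2.DIST_L2,5)/3,4)
    def cost(p):
        Rm,o=pose(p); s=0
        for c in im:
            for _,pts in H:
                for q in pts@Rm.T+o:
                    u=proj(c,q)*3+1; s+=D[c][int(round(u[1])),int(round(u[0]))]
        return s/320
    best=min((minimize(cost,p0+np.array([dx,dy,dp]),method="Nelder-Mead",options=dict(initial_simplex=(p0+np.array([dx,dy,dp]))+np.array([[0,0,0],[5,0,0],[0,5,0],[0,0,.1]]),maxiter=60)) for dx in(-6,4) for dy in(-6,4) for dp in(-.1,.1)),key=lambda q:q.fun)
    p=best.x; print(k,"fit",p,best.fun,"init",p0,cost(p0))
    Rm,o=pose(p)
    for c,(x0,y0) in zip(("top","side"),roi):
        T=cv2.resize(im[c][y0:y0+60,x0:x0+80],None,fx=5,fy=5,interpolation=cv2.INTER_CUBIC)
        for (_,pts),col in zip(H,((0,0,255),(0,255,0))):
            for q in pts@Rm.T+o:
                u=(proj(c,q)-[x0,y0]+.5)*5; cv2.circle(T,tuple(int(v) for v in u),1,col,-1)
        yn=38 if k=="r" else 33
        for s in(1,-1):
            u=(proj(c,Rm@[0,s*yn,6.8]+o)-[x0,y0]+.5)*5; cv2.circle(T,tuple(int(v) for v in u),4,(255,255,0),1)
            u=(proj(c,Rm@[0,s*(yn+5),18]+o)-[x0,y0]+.5)*5; cv2.circle(T,tuple(int(v) for v in u),4,(255,0,255),1)
        tiles.append(T)
cv2.imwrite("pics/fit.png",np.vstack([np.hstack(tiles[:2]),np.hstack(tiles[2:])]))
E
```

```text
round_lid ell (31.112211227416992, 31.388187408447266)
round_lid px [239.224 272.965] world [433.006 184.634  18.   ] grip c [433.084 183.578  40.   ] len (13.015828132629395, 6.399448871612549) dirdeg 12.855111581958994
 side@14 [435.032 176.647  14.   ]
square_lid rect (28.240720748901367, 28.240720748901367) side deg -12.289125160616015 71.42002827383426
square_lid px [373.615 270.923] world [ 435.142 -154.567   18.   ] grip c [ 434.943 -153.671   40.   ] len (12.0, 7.0) dirdeg 178.85223247580265
 side@14 [ 449.158 -157.939   14.   ]
r top [617.35  158.779 100.   ]
r side [622.74  156.049 100.   ]Traceback (most recent call last):
  File "<stdin>", line 38, in <module>
  File "<stdin>", line 38, in <genexpr>
    res = _minimize_neldermead(fun, x0, args, callback, bounds=bounds,
                               **options)
    fxr = func(xr)
    fx = function(np.copy(x), *(wrapper_args + args))
  File "<stdin>", line 36, in cost
  File "h.py", line 15, in proj
    c=imaging.calibration(cam);T=np.linalg.inv(np.array(c["cam_to_world"]))
ValueError: time passes only in moves, steps and waits
```

```bash
sed -i 's/^def ray/import functools\nclass _C:\n    calibration=staticmethod(functools.lru_cache(None)(imaging.calibration))\ncal=_C()\ndef ray/; s/c=imaging.calibration(cam)/c=cal.calibration(cam)/' h.py
cat > fit.py <<'E'
from m import *
np.set_printoptions(precision=3,suppress=True)
K={c:(cal.calibration(c),np.linalg.inv(np.array(cal.calibration(c)["cam_to_world"]))) for c in im}
def pv(c,P):
    k,T=K[c]; q=P@T[:3,:3].T+T[:3,3]; return np.c_[k["cx"]-k["fx"]*q[:,0]/q[:,2],k["cy"]+k["fy"]*q[:,1]/q[:,2]]
D={}
for c in im:
    e=cv2.Canny(cv2.resize(im[c],None,fx=3,fy=3,interpolation=cv2.INTER_CUBIC),40,100)
    D[c]=np.minimum(cv2.distanceTransform(255-e,cv2.DIST_L2,5)/3,4)
tiles=[]
for k,p0,roi in(("r",[618,158,-.3],((210,160),(195,225))),("s",[615,-78,.1],((310,160),(265,182)))):
    p0=np.array(p0); H=[circ(37),circ(34)] if k=="r" else [sq(32),sq(29)]
    y=37 if k=="r" else 32
    def cost(p,cams=("top","side")):
        Rm,o=pose(p); s=[]
        for c in cams:
            for pts in H:
                u=np.rint(pv(c,pts@Rm.T+o)*3+1).astype(int); s.append(D[c][u[:,1],u[:,0]].mean())
        return np.mean(s)
    for cams in(("top",),("side",),("top","side")):
        best=min((minimize(cost,p0,args=(cams,),method="Nelder-Mead",options=dict(initial_simplex=p0+np.array([dx,dy,dp])+np.array([[0,0,0],[5,0,0],[0,5,0],[0,0,.1]]))) for dx in(-8,0,8) for dy in(-8,0,8) for dp in(-.15,0,.15)),key=lambda q:q.fun)
        p=best.x; print(k,cams,p,best.fun)
    Rm,o=pose(p)
    for c,(x0,y0) in zip(("top","side"),roi):
        T=cv2.resize(im[c][y0:y0+60,x0:x0+80],None,fx=5,fy=5,interpolation=cv2.INTER_CUBIC)
        yn=38 if k=="r" else 33
        for pts,col,rad in((H[0],(0,0,255),1),(H[1],(0,255,0),1),(np.array([[0,yn,6.8],[0,-yn,6.8]]),(255,255,0),4),(np.array([[0,yn+5,18],[0,-yn-5,18]]),(255,0,255),4)):
            for u in (pv(c,pts@Rm.T+o)-[x0,y0]+.5)*5: cv2.circle(T,tuple(int(v) for v in u),rad,col,1)
        tiles.append(T)
cv2.imwrite("pics/fit.png",np.vstack([np.hstack(tiles[:2]),np.hstack(tiles[2:])]))
E
python3 fit.py
```

```text
r ('top',) [615.993 160.017  -0.105] 0.5785110592842102
r ('side',) [621.15  158.726  -0.316] 0.2658204138278961
r ('top', 'side') [615.979 160.36   -0.184] 0.520024299621582
s ('top',) [609.697 -87.021   0.133] 0.7189211845397949
s ('side',) [615.227 -93.33    0.185] 0.42319124937057495
s ('top', 'side') [609.403 -87.272   0.185] 0.6033253073692322
```

View pics/fit.png

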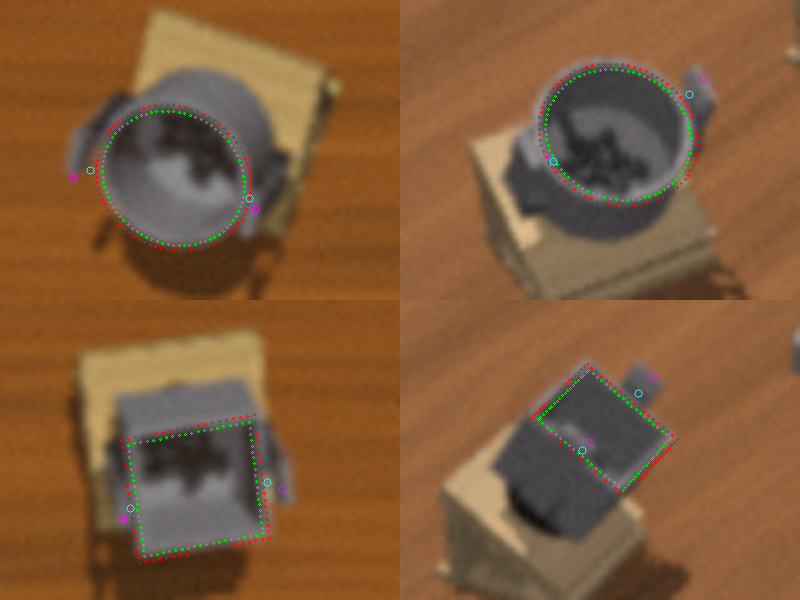

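Both rim fits lie on the pictured rims. The clip and stand directions put psi at about -0.31 (round) and +0.13 (square), so I'll refit with those fixed and plan the first reach, to the square lid.

```bash
cat > plan.py <<'E'
from h import *
import json
def cur():
    s=telemetry.sense(); return s,R.from_euler('xyz',s["tcp_rot"]),np.array(s["eef_pos"])
def plan(Rt,pt,R0=None,p0=None):
    "print the scaled rows for reaching pose; splits to several calls"
    s,Rc,pc=cur(); R0=R0 or Rc; p0=pc if p0 is None else np.array(p0); pt=np.array(pt,float)
    n=1
    tot=(R0.inv()*Rt).as_rotvec()
    while True:
        sh=R0.inv().apply(pt-p0)/n; tr=tot/n
        if np.linalg.norm(sh)<195 and np.degrees(np.linalg.norm(tr))<44: break
        n+=1
    for i in range(n):
        Ri=R0*R.from_rotvec(tot*i/n)
        sh=Ri.inv().apply((pt-p0)/n); tr=tot/n
        k=max(np.linalg.norm(sh)/50,np.degrees(np.linalg.norm(tr))/8.59)
        print("call",i,"turn",np.round(np.degrees(tr)/45,3).tolist(),"shift",np.round(sh/200,4).tolist(),"rows>=",round(k,1))
def down(yawdeg): return R.from_euler('xyz',[180,0,yawdeg],degrees=True)
t=np.radians(32)
def tinR(psi): return R.from_euler('z',psi)*R.from_euler('y',-t)
def toolR(psi): # tool x = tin y, tool y = tin x, tool z = -tin z
    M=tinR(psi).as_matrix(); return R.from_matrix(np.c_[M[:,1],M[:,0],-M[:,2]])
E
cat >> fit.py <<'E'
print("fixed psi")
for k,psi,p0 in(("r",-.31,[618,159]),("s",.13,[611,-88])):
    H=[circ(37),circ(34)] if k=="r" else [sq(32),sq(29)]
    for cams in(("top",),("side",),("top","side")):
        b=min((minimize(lambda q:cost([q[0],q[1],psi],cams),p0,method="Nelder-Mead",options=dict(initial_simplex=np.array(p0)+[[d,e],[d+4,e],[d,e+4]])) for d in(-6,0,6) for e in(-6,0,6)),key=lambda q:q.fun); print(k,cams,b.x,b.fun)
E
python3 fit.py
python3 - <<'E'
from plan import *
for k in([344.4,188.7],"top"),([305.3,206.4],"side"): print(atz(k[1],k[0],100))
s,_,p=cur(); print(s["clock"],s["tcp_rot"],p)
plan(down(-12),[435,-154.5,100])
E
```

```text
r ('top',) [615.993 160.017  -0.105] 0.5785110592842102
r ('side',) [621.15  158.726  -0.316] 0.2658204138278961
r ('top', 'side') [615.979 160.36   -0.184] 0.520024299621582
s ('top',) [609.697 -87.021   0.133] 0.7189211845397949
s ('side',) [615.227 -93.33    0.185] 0.42319124937057495
s ('top', 'side') [609.403 -87.272   0.185] 0.6033253073692322
fixed psi
r ('top',) [616.569 161.694] 0.5814148187637329
r ('side',) [621.267 158.607] 0.2703973054885864
r ('top', 'side') [616.569 161.128] 0.5280054807662964
s ('top',) [609.844 -86.821] 0.7231072783470154
s ('side',) [615.533 -94.745] 0.4490310251712799
s ('top', 'side') [609.191 -87.566] 0.6309949159622192
[630.67037039 -77.12744326 100.        ]
[613.09126767 -90.63940638 100.        ]
1.3 [-3.14156725e+00 -5.83423458e-06  4.01842458e-01] [ 244.4150848  -575.22491324  206.17784666]
call 0 turn [-0.0, 0.0, 0.259] shift [0.5666, -0.5211, 0.177] rows>= 3.2
call 1 turn [-0.0, 0.0, 0.259] shift [0.4494, -0.625, 0.177] rows>= 3.2
call 2 turn [-0.0, 0.0, 0.259] shift [0.3137, -0.703, 0.177] rows>= 3.2
```

Emit:
{"name": "step_arm", "arguments": {"moves": [[[0, 0, 0.259], [0.5666, -0.5211, 0.1], 1], [[0, 0, 0.259], [0.5666, -0.5211, 0.1], 1], [[0, 0, 0.259], [0.5666, -0.5211, 0.1], 1], [[0, 0, 0.259], [0.5666, -0.5211, 0.1], 1]]}}

```text
clock: 1.7
eef_pos: [308.7, -430.1, 185.3]
tcp_rot: [-3.138, 0.0, 0.201]
contact_force: [-0.7, -0.2, 0.3]
opening: 0.997
grasp_force: 0.0
```

Emit:
{"name": "step_arm", "arguments": {"moves": [[[0, 0, 0.259], [0.4494, -0.625, 0.177], 1], [[0, 0, 0.259], [0.4494, -0.625, 0.177], 1], [[0, 0, 0.259], [0.4494, -0.625, 0.177], 1], [[0, 0, 0.259], [0.4494, -0.625, 0.177], 1]]}}

```text
clock: 2.1
eef_pos: [371.8, -291.1, 149.8]
tcp_rot: [-3.14, 0.001, -0.003]
contact_force: [0.1, -0.2, 0.1]
opening: 1.004
grasp_force: 0.0
```

Emit:
{"name": "step_arm", "arguments": {"moves": [[[0, 0, 0.259], [0.3137, -0.703, 0.177], 1], [[0, 0, 0.259], [0.3137, -0.703, 0.177], 1], [[0, 0, 0.259], [0.3137, -0.703, 0.177], 1], [[0, 0, 0.259], [0.3137, -0.703, 0.177], 1], [[0, 0, 0.259], [0.3137, -0.703, 0.177], 1]]}}

```text
clock: 2.6
eef_pos: [435.7, -153.4, 115.2]
tcp_rot: [3.142, 0.0, -0.205]
contact_force: [-0.4, -1.3, 0.5]
opening: 1.0
grasp_force: 0.0
```

Run:
```python
from plan import *
s,_,p=cur(); print(s["clock"],s["tcp_rot"],p,s["qpos"],s["contact_force"])
plan(down(-12),[435,-154.5,22])
```

```text
2.6 [ 3.14154963e+00  1.30562248e-04 -2.05247157e-01] [ 435.72912509 -153.41685416  115.16933341] [-3.41736571e-01  2.20096013e-01  2.05732247e+00 -7.93941187e-05
  8.64297668e-01  1.43435845e+00] [-0.37495316 -1.25368324  0.48996396]
call 0 turn [0.0, 0.0, 0.005] shift [-0.0024, 0.006, 0.4658] rows>= 1.9
```

Emit:
{"name": "step_arm", "arguments": {"moves": [[[0, 0, 0], [-0.0024, 0.006, 0.25], 0.5], [[0, 0, 0], [-0.0024, 0.006, 0.45], 0.3], [[0, 0, 0], [-0.0024, 0.006, 0.466], 0], [[0, 0, 0], [-0.0024, 0.006, 0.466], -1], [[0, 0, 0], [-0.0024, 0.006, 0.466], -1], [[0, 0, 0], [-0.0024, 0.006, 0.466], -1], [[0, 0, 0], [-0.0024, 0.006, 0.466], -1], [[0, 0, 0], [-0.0024, 0.006, 0.466], -1]], "squeeze": 70}}

```text
clock: 3.4
eef_pos: [434.8, -155.8, 23.2]
tcp_rot: [3.141, -0.002, -0.208]
contact_force: [-0.1, 1.2, -0.1]
opening: -0.002
grasp_force: 0.0
```

Run:
```python
from plan import *
s,_,p=cur(); print(s["clock"],s["opening"],s["grasp_force"],s["contact_force"])
fs=[]
for c,(x,y) in(("top",(330,220)),("side",(320,170))):
    f=imaging.grab_frame(c)[:,:,::-1][y:y+120,x:x+100]; fs.append(cv2.resize(f,None,fx=4,fy=4,interpolation=cv2.INTER_CUBIC))
cv2.imwrite("pics/g1.png",np.hstack(fs))
```

```text
3.4 -0.0020888958231873927 0.0 [-0.07383143  1.20969312 -0.08724354]
```

View pics/g1.png

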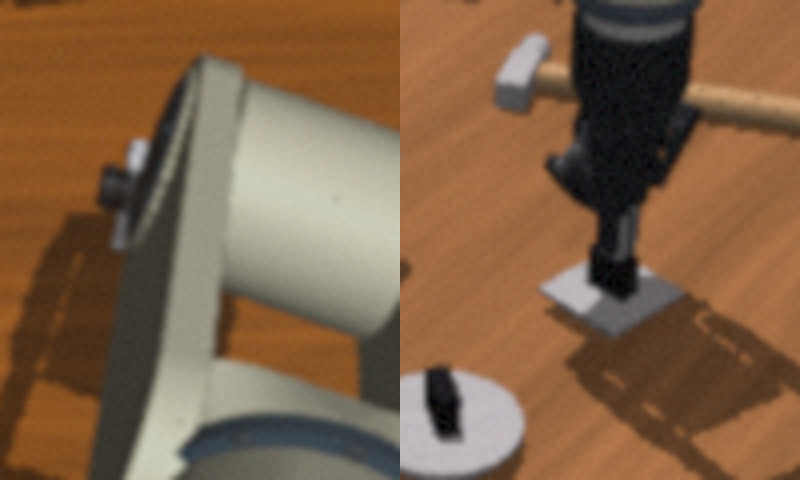

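Emit:
{"name": "step_arm", "arguments": {"moves": [[[0, 0, 0], [0, 0, -0.1], -1], [[0, 0, 0], [0, 0, -0.25], -1], [[0, 0, 0], [0, 0, -0.4], -1], [[0, 0, 0], [0, 0, -0.4], -1]]}}

```text
clock: 3.9
eef_pos: [436.6, -156.3, 105.6]
tcp_rot: [3.141, -0.006, -0.208]
contact_force: [-0.5, -0.3, -1.1]
opening: -0.0
grasp_force: 0.0
```

Run:
```python
from plan import *
save("side","s1",(280,150,160,120),4)
print(proj("side",[435,-155,14]),proj("side",[435,-155,94]),proj("side",[435,-155,103]))
print([(np.round(m["xy"],1).tolist(),round(m["conf"],2)) for m in imaging.mark_of("side","square_lid")])
```

```text
[372.95270057 243.57480906] [374.84421331 218.51551064] [375.06627373 215.5735911 ]
[([369.5, 239.5], 0.64)]
```

View pics/s1.png

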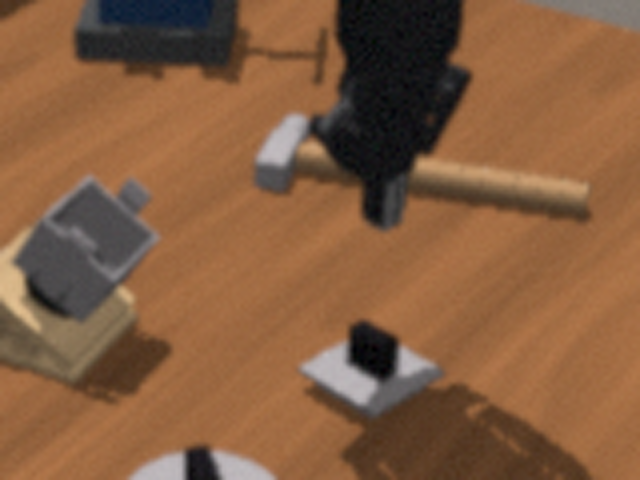

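Side view: the fingers shut just above the bar and the lid didn't move. The tip shows about 28 mm higher than the reported TCP, so I'll go deeper in small steps and watch the force.

Emit:
{"name": "step_arm", "arguments": {"moves": [[[0, 0, 0], [0, 0, 0.2], 0], [[0, 0, 0], [0, 0, 0.4], 0], [[0, 0, 0], [0, 0, 0.44], 0], [[0, 0, 0], [0, 0, 0.44], 0], [[0, 0, 0], [0, 0, 0.455], 0], [[0, 0, 0], [0, 0, 0.455], 0]]}}

```text
clock: 4.6
eef_pos: [435.0, -155.8, 12.1]
tcp_rot: [3.141, -0.002, -0.208]
contact_force: [0.3, -1.2, 0.0]
opening: 0.5
grasp_force: 0.0
```

Run:
```python
from plan import *
s,_,p=cur(); print(s["clock"],s["opening"],p,s["contact_force"])
save("side","s2",(320,170,100,90),6)
print(proj("side",p),proj("side",p+[0,0,25]))
```

```text
4.6 0.49966250259994294 [ 435.01704072 -155.80774424   12.11784832] [ 0.31044238 -1.17787094  0.04138738]
[373.05725716 243.99799066] [373.63340003 236.38650334]
```

View pics/s2.png

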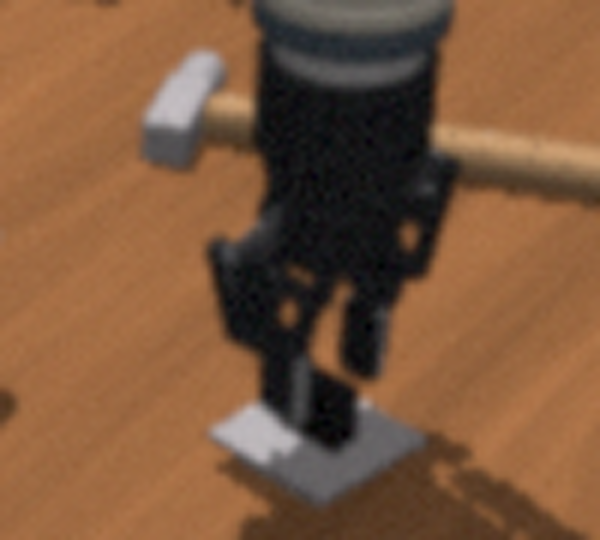

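Emit:
{"name": "step_arm", "arguments": {"moves": [[[0, 0, 0], [0, 0, 0.03], 0], [[0, 0, 0], [0, 0, 0.05], 0], [[0, 0, 0], [0, 0, 0.07], 0], [[0, 0, 0], [0, 0, 0.07], 0]]}}

```text
clock: 5.05
eef_pos: [433.7, -155.4, -3.3]
tcp_rot: [-3.141, 0.001, -0.208]
contact_force: [0.0, 0.1, 0.3]
opening: 0.497
grasp_force: 0.0
```

Emit:
{"name": "step_arm", "arguments": {"moves": [[[0, 0, 0], [0, 0, 0], -1], [[0, 0, 0], [0, 0, 0], -1], [[0, 0, 0], [0, 0, 0], -1], [[0, 0, 0], [0, 0, 0], -1]], "squeeze": 70}}

```text
clock: 5.45
eef_pos: [434.3, -155.6, -2.6]
tcp_rot: [3.142, -0.0, -0.208]
contact_force: [-1.0, -0.4, 3.1]
opening: 0.174
grasp_force: 68.6
```

Emit:
{"name": "step_arm", "arguments": {"moves": [[[0, 0, 0], [0, 0, -0.1], -1], [[0, 0, 0], [0, 0, -0.3], -1], [[0, 0, 0], [0, 0, -0.5], -1], [[0, 0, 0], [0, 0, -0.7], -1], [[0, 0, 0], [0, 0, -0.7], -1]]}}

```text
clock: 5.95
eef_pos: [437.3, -156.6, 141.8]
tcp_rot: [3.14, -0.008, -0.208]
contact_force: [-0.9, -0.0, -0.5]
opening: 0.166
grasp_force: 68.5
```

```bash
cat >> plan.py <<'E'
OFF=16.6
def lidgoal(tin,zrel,off=OFF,dx=0,dy=0):
    "tin=(x,y,psi); reported TCP putting the lid origin at (dx,dy,zrel) in the tin frame"
    Rt=toolR(tin[2]); o=np.array([tin[0],tin[1],100.])
    return Rt, o+tinR(tin[2]).apply([dx,dy,zrel])+Rt.apply([0,0,off])
E
python3 - <<'E'
from plan import *
s,_,p=cur(); print(s["contact_force"],s["qpos"])
plan(*lidgoal((612,-90,.135),60))
E
```

```text
[-0.9047711  -0.01856007 -0.4719446 ] [-3.47215344e-01  1.78890802e-01  2.03548021e+00  6.23824976e-06
  9.18826256e-01  1.43199620e+00]
call 0 turn [-0.156, 0.224, -0.788] shift [0.2257, -0.156, 0.0101] rows>= 4.4
call 1 turn [-0.156, 0.224, -0.788] shift [0.2708, -0.0001, 0.0455] rows>= 4.4
call 2 turn [-0.156, 0.224, -0.788] shift [0.2109, 0.1455, 0.0987] rows>= 4.4
```

Emit:
{"name": "step_arm", "arguments": {"moves": [[[-0.156, 0.224, -0.788], [0.2257, -0.156, 0.0101], -1], [[-0.156, 0.224, -0.788], [0.2257, -0.156, 0.0101], -1], [[-0.156, 0.224, -0.788], [0.2257, -0.156, 0.0101], -1], [[-0.156, 0.224, -0.788], [0.2257, -0.156, 0.0101], -1], [[-0.156, 0.224, -0.788], [0.2257, -0.156, 0.0101], -1]]}}

```text
clock: 6.45
eef_pos: [483.2, -133.6, 133.9]
tcp_rot: [2.973, -0.126, 0.429]
contact_force: [-0.0, 0.8, -1.6]
opening: 0.173
grasp_force: 68.8
```

Emit:
{"name": "step_arm", "arguments": {"moves": [[[-0.156, 0.224, -0.788], [0.2708, 0, 0.0455], -1], [[-0.156, 0.224, -0.788], [0.2708, 0, 0.0455], -1], [[-0.156, 0.224, -0.788], [0.2708, 0, 0.0455], -1], [[-0.156, 0.224, -0.788], [0.2708, 0, 0.0455], -1], [[-0.156, 0.224, -0.788], [0.2708, 0, 0.0455], -1]]}}

```text
clock: 6.95
eef_pos: [533.6, -112.8, 131.6]
tcp_rot: [2.761, -0.127, 1.077]
contact_force: [0.0, -0.2, -1.4]
opening: 0.176
grasp_force: 68.8
```

Emit:
{"name": "step_arm", "arguments": {"moves": [[[-0.156, 0.224, -0.788], [0.2109, 0.1455, 0.0987], -1], [[-0.156, 0.224, -0.788], [0.2109, 0.1455, 0.0987], -1], [[-0.156, 0.224, -0.788], [0.2109, 0.1455, 0.0987], -1], [[-0.156, 0.224, -0.788], [0.2109, 0.1455, 0.0987], -1], [[-0.156, 0.224, -0.788], [0.2109, 0.1455, 0.0987], -1], [[-0.156, 0.224, -0.788], [0.2109, 0.1455, 0.0987], -1]]}}

```text
clock: 7.55
eef_pos: [584.5, -91.2, 129.3]
tcp_rot: [2.607, -0.021, 1.654]
contact_force: [-0.5, -0.1, -1.5]
opening: 0.175
grasp_force: 68.9
```

```bash
cat > chk.py <<'E'
from plan import *
from m import sq,circ
import sys
def check(kind,tin,name,roi,off=OFF):
    s,Rc,p=cur(); print("clock",s["clock"],"F",s["contact_force"])
    o=p-Rc.apply([0,0,off]); T=tinR(tin[2])
    print("lid in tin",T.inv().apply(o-[tin[0],tin[1],100]),"axis err deg",np.degrees((toolR(tin[2]).inv()*Rc).as_rotvec()))
    pts=(sq(35) if kind=="s" else circ(40))@np.diag([1,-1,-1])
    pl=(sq(23) if kind=="s" else circ(28.5))@np.diag([1,-1,-1])+[0,0,14]
    rim=T.apply(sq(32) if kind=="s" else circ(37))+[tin[0],tin[1],100]
    tl=[]
    for c,(x,y) in zip(("top","side"),roi):
        f=imaging.grab_frame(c)[:,:,::-1]; cv2.imwrite(f"pics/{name}_{c}_raw.png",f)
        f=cv2.resize(f[y:y+120,x:x+80],None,fx=5,fy=5,interpolation=cv2.INTER_CUBIC)
        for P,col in((Rc.apply(pts)+o,(0,0,255)),(Rc.apply(pl)+o,(0,255,255)),(rim,(0,255,0))):
            for q in P[::3]: cv2.circle(f,tuple(int(v) for v in (proj(c,q)-[x,y]+.5)*5),1,col,-1)
        tl.append(f)
    cv2.imwrite(f"pics/{name}.png",np.hstack(tl))
E
python3 -c "
from chk import *
check('s',(612,-90,.135),'pre1',((310,130),(265,140)))"
```

```text
clock 7.55 F [-0.47516943 -0.13375268 -1.46717335]
lid in tin [-7.33351226  2.68468084 56.00741729] axis err deg [ 1.32252029 -0.49134448  3.17352457]
```

View pics/pre1.png

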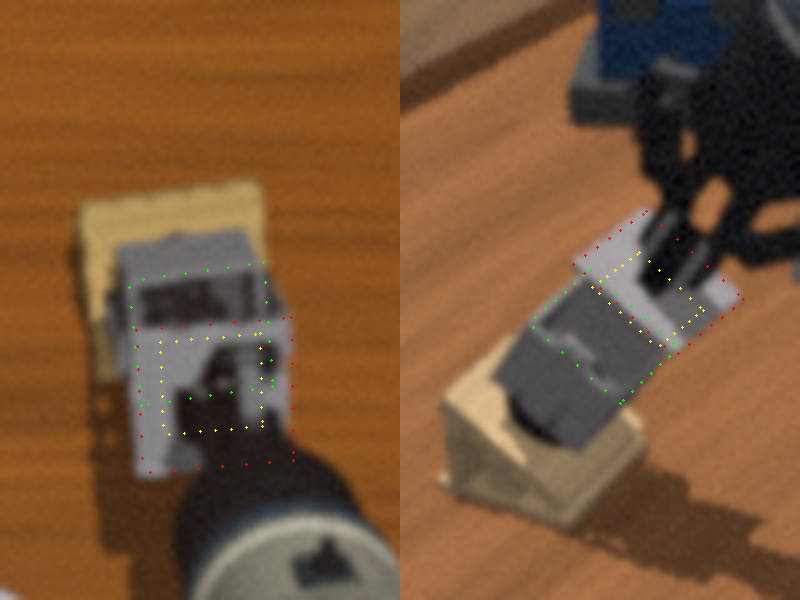

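The lid shows where the model predicts (top corners about (135,330) to (290,472), side corners matching). That means the offset is fixed in the tool frame, 16.6 mm. Next I'll align and approach.

```bash
python3 -c "
from plan import *
plan(*lidgoal((612,-90,.135),28))"
```

```text
call 0 turn [-0.031, 0.012, -0.073] shift [-0.0073, 0.0451, 0.1392] rows>= 0.6
```

Emit:
{"name": "step_arm", "arguments": {"moves": [[[-0.031, 0.012, -0.073], [-0.007, 0.045, 0], -1], [[-0.031, 0.012, -0.073], [-0.007, 0.045, 0.03], -1], [[-0.031, 0.012, -0.073], [-0.007, 0.045, 0.08], -1], [[-0.031, 0.012, -0.073], [-0.007, 0.045, 0.12], -1], [[-0.031, 0.012, -0.073], [-0.007, 0.045, 0.12], -1]]}}

```text
clock: 8.15
eef_pos: [604.8, -90.3, 112.8]
tcp_rot: [2.584, -0.003, 1.702]
contact_force: [0.4, -0.1, -1.5]
opening: 0.176
grasp_force: 68.8
```

```bash
python3 -c "
from chk import *
check('s',(612,-90,.135),'pre2',((310,130),(265,140)))
plan(*lidgoal((612,-90,.135),18))"
```

```text
clock 8.15 F [ 0.35287179 -0.11470278 -1.53067846]
lid in tin [ 0.72583711  0.68377523 31.2130274 ] axis err deg [0.03302906 0.01978972 0.28351024]
call 0 turn [0.001, -0.0, -0.004] shift [-0.0029, -0.0064, 0.07] rows>= 0.3
```

View pics/pre2.png

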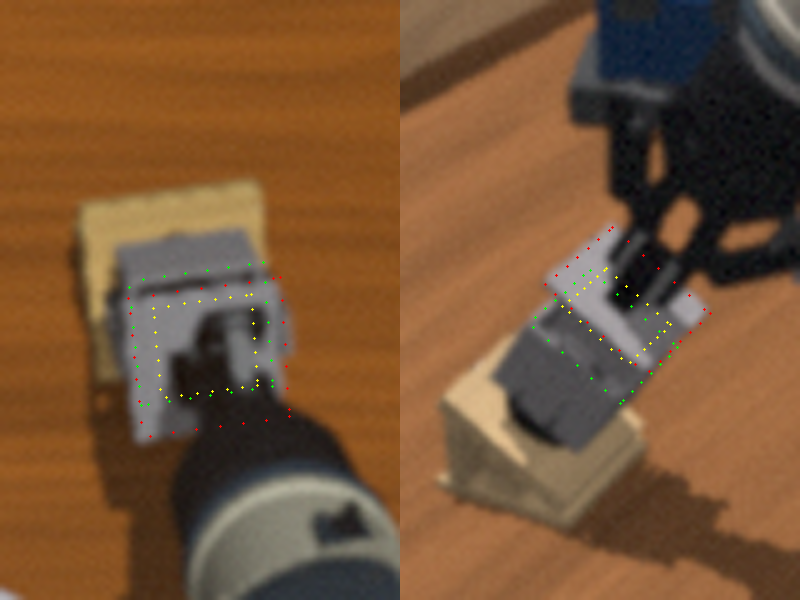

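The lid is over the square tin in both views, within about 1–2 px. I'll go in and watch the force.

Emit:
{"name": "step_arm", "arguments": {"moves": [[[0, 0, -0.004], [-0.007, -0.006, 0.03], -1], [[0, 0, -0.004], [-0.007, -0.006, 0.06], -1], [[0, 0, -0.004], [-0.007, -0.006, 0.085], -1], [[0, 0, -0.004], [-0.007, -0.006, 0.085], -1]]}}

```text
clock: 8.65
eef_pos: [613.5, -90.8, 98.8]
tcp_rot: [2.582, 0.001, 1.707]
contact_force: [0.1, 1.1, -1.4]
opening: 0.176
grasp_force: 68.8
```

Emit:
{"name": "step_arm", "arguments": {"moves": [[[0, 0, 0], [0, 0, 0.01], -1], [[0, 0, 0], [0, 0, 0.02], -1], [[0, 0, 0], [0, 0, 0.02], -1]]}}

```text
clock: 8.95
eef_pos: [615.8, -91.1, 96.1]
tcp_rot: [2.581, 0.002, 1.707]
contact_force: [-0.2, -2.0, 0.5]
opening: 0.171
grasp_force: 69.0
```

```bash
cat > st.py <<'E'
from plan import *
import sys
tin={"s":(612,-91,.135),"r":(619,160,-.31)}[sys.argv[1]]
off=float(sys.argv[2]) if len(sys.argv)>2 else OFF
s,Rc,p=cur(); T=tinR(tin[2])
print("clock",s["clock"],"F tin",np.round(T.inv().apply(s["contact_force"]),2),"M tin",np.round(T.inv().apply(s["wrist_torque"]),2),"lid in tin",np.round(T.inv().apply(p-Rc.apply([0,0,off])-[tin[0],tin[1],100]),2),"err",np.round(np.degrees((toolR(tin[2]).inv()*Rc).as_rotvec()),2))
E
python3 st.py s
```

```text
clock 8.95 F tin [-0.13 -2.    0.71] M tin [-0.25  0.37 -0.03] lid in tin [ 1.09 -0.56 11.3 ] err [-0.15 -0.05 -0.11]
```

Emit:
{"name": "step_arm", "arguments": {"moves": [[[0, 0, 0], [-0.005, -0.002, 0.01], -1], [[0, 0, 0], [-0.005, -0.002, 0.02], -1], [[0, 0, 0], [-0.005, -0.002, 0.03], -1], [[0, 0, 0], [-0.005, -0.002, 0.03], -1]]}}

```text
clock: 9.35
eef_pos: [618.7, -91.3, 90.7]
tcp_rot: [2.581, 0.001, 1.707]
contact_force: [-2.6, -0.7, 3.7]
opening: 0.174
grasp_force: 69.5
```

```bash
python3 st.py s
```

```text
clock 9.35 F tin [-0.27 -0.35  4.53] M tin [0.03 0.19 0.03] lid in tin [ 0.66 -1.19  5.21] err [-0.14 -0.   -0.12]
```

Emit:
{"name": "step_arm", "arguments": {"moves": [[[0, 0, 0], [0, 0, 0.012], -1], [[0, 0, 0], [0, 0, 0.025], -1], [[0, 0, 0], [0, 0, 0.025], -1]]}}

```text
clock: 9.65
eef_pos: [621.2, -90.9, 86.4]
tcp_rot: [2.581, 0.001, 1.708]
contact_force: [-4.9, -0.3, 6.7]
opening: 0.175
grasp_force: 69.9
```

Emit:
{"name": "step_arm", "arguments": {"moves": [[[0, 0, 0], [0, 0, 0.01], -1], [[0, 0, 0], [0, 0, 0.02], -1], [[0, 0, 0], [0, 0, 0.02], -1]]}}

```text
clock: 9.95
eef_pos: [623.3, -90.7, 82.9]
tcp_rot: [2.581, 0.001, 1.707]
contact_force: [-1.1, -0.5, 2.1]
opening: 0.175
grasp_force: 69.6
```

```bash
python3 st.py s
```

```text
clock 9.95 F tin [ 0.11 -0.3   2.39] M tin [ 0.03  0.27 -0.01] lid in tin [ 0.46 -1.2  -3.85] err [-0.12 -0.   -0.11]
```

Emit:
{"name": "step_arm", "arguments": {"moves": [[[0, 0, 0], [0, 0, 0.012], -1], [[0, 0, 0], [0, 0, 0.025], -1], [[0, 0, 0], [0, 0, 0.025], -1]]}}

```text
clock: 10.25
eef_pos: [626.0, -90.3, 78.7]
tcp_rot: [2.581, 0.001, 1.708]
contact_force: [-4.5, -0.8, 7.4]
opening: 0.173
grasp_force: 70.4
```

Emit:
{"name": "step_arm", "arguments": {"moves": [[[0, 0, 0], [0, 0, 0.012], -1], [[0, 0, 0], [0, 0, 0.025], -1], [[0, 0, 0], [0, 0, 0.025], -1]]}}

```text
clock: 10.55
eef_pos: [628.5, -90.0, 74.7]
tcp_rot: [2.581, 0.001, 1.708]
contact_force: [-7.3, -0.8, 12.4]
opening: 0.171
grasp_force: 71.1
```

```bash
python3 st.py s
```

```text
clock 10.55 F tin [ 0.29  0.21 14.38] M tin [0.09 0.5  0.04] lid in tin [  0.53  -1.19 -13.62] err [-0.14 -0.   -0.12]
```

Emit:
{"name": "step_arm", "arguments": {"moves": [[[0, 0, 0], [0, 0, -0.02], -1], [[0, 0, 0], [0, 0, -0.045], -1], [[0, 0, 0], [0, 0, -0.064], -1], [[0, 0, 0], [0, 0, -0.064], -1]]}}

```text
clock: 10.95
eef_pos: [621.7, -90.9, 85.5]
tcp_rot: [2.581, 0.001, 1.708]
contact_force: [0.0, 0.0, -0.8]
opening: 0.169
grasp_force: 69.0
```

Emit:
{"name": "step_arm", "arguments": {"moves": [[[0, 0, 0], [0, 0, 0], -0.2], [[0, 0, 0], [0, 0, 0], -0.2], [[0, 0, 0], [0, 0, 0], -0.2], [[0, 0, 0], [0, 0, -0.05], -0.2], [[0, 0, 0], [0, 0, -0.2], -0.2], [[0, 0, 0], [0, 0, -0.4], 0], [[0, 0, 0], [0, 0, -0.4], 0]]}}

```text
clock: 11.65
eef_pos: [579.7, -97.3, 156.7]
tcp_rot: [2.577, 0.004, 1.707]
contact_force: [-0.3, -0.5, 0.4]
opening: 0.495
grasp_force: 0.0
```

Run:
```python
from plan import *
fs=[]
for c,(x,y) in(("top",(310,130)),("side",(265,140))):
    f=imaging.grab_frame(c)[:,:,::-1]; cv2.imwrite(f"pics/q1_{c}.png",f); fs.append(cv2.resize(f[y:y+120,x:x+80],None,fx=5,fy=5,interpolation=cv2.INTER_CUBIC))
cv2.imwrite("pics/q1.png",np.hstack(fs))
# round lid after moving to bar dir 14 deg
R1=down(14); s,Rc,p=cur(); print(p,s["qpos"])
plan(R1,[433,184,110])
```

```text
[580.11625874 -96.82664288 154.16289851] [-0.31226145  0.16657273  2.1835087   0.71777813  0.35715991 -1.07341637]
call 0 turn [0.195, -0.174, 0.603] shift [0.4972, -0.1903, -0.0342] rows>= 3.4
call 1 turn [0.195, -0.174, 0.603] shift [0.3481, -0.4015, -0.0469] rows>= 3.4
call 2 turn [0.195, -0.174, 0.603] shift [0.1211, -0.5195, -0.0075] rows>= 3.4
```

View pics/q1.png

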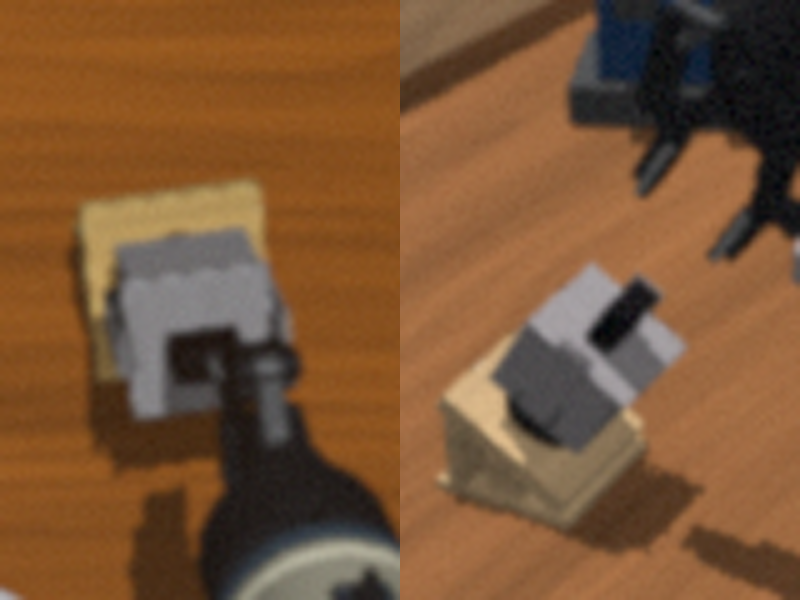

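The square lid sits flush in both views (top around (195,340), side around (600,345)), and the push force collapsed at the snap. Now the round lid.

Emit:
{"name": "step_arm", "arguments": {"moves": [[[0.195, -0.174, 0.603], [0.4972, -0.1903, -0.0342], 0], [[0.195, -0.174, 0.603], [0.4972, -0.1903, -0.0342], 0], [[0.195, -0.174, 0.603], [0.4972, -0.1903, -0.0342], 0], [[0.195, -0.174, 0.603], [0.4972, -0.1903, -0.0342], 0]]}}

```text
clock: 12.15
eef_pos: [541.9, -26.1, 138.4]
tcp_rot: [2.68, -0.06, 1.5]
contact_force: [-0.5, -0.2, -0.4]
opening: 0.501
grasp_force: 0.0
```

Emit:
{"name": "step_arm", "arguments": {"moves": [[[0.195, -0.174, 0.603], [0.3481, -0.4015, -0.0469], 0], [[0.195, -0.174, 0.603], [0.3481, -0.4015, -0.0469], 0], [[0.195, -0.174, 0.603], [0.3481, -0.4015, -0.0469], 0], [[0.195, -0.174, 0.603], [0.3481, -0.4015, -0.0469], 0]]}}

```text
clock: 12.55
eef_pos: [476.1, 44.7, 116.2]
tcp_rot: [2.811, -0.102, 1.199]
contact_force: [1.0, 0.5, -0.5]
opening: 0.498
grasp_force: 0.0
```

Emit:
{"name": "step_arm", "arguments": {"moves": [[[0.195, -0.174, 0.603], [0.1211, -0.5195, -0.0075], 0], [[0.195, -0.174, 0.603], [0.1211, -0.5195, -0.0075], 0], [[0.195, -0.174, 0.603], [0.1211, -0.5195, -0.0075], 0], [[0.195, -0.174, 0.603], [0.1211, -0.5195, -0.0075], 0], [[0.195, -0.174, 0.603], [0.1211, -0.5195, -0.0075], 0]]}}

```text
clock: 13.05
eef_pos: [396.3, 106.2, 87.2]
tcp_rot: [3.012, -0.079, 0.708]
contact_force: [0.8, 0.0, -0.1]
opening: 0.5
grasp_force: 0.0
```

Run:
```python
from plan import *
# finer grip direction from upsampled top0
f=cv2.resize(cv2.imread("pics/top0.png")[248:298,214:264],None,fx=8,fy=8,interpolation=cv2.INTER_CUBIC)
v=f.max(2); m=np.zeros_like(v); cv2.circle(m,(203,203),90,255,-1)
yy,xx=np.nonzero((v<90)&(m>0)); rc=cv2.minAreaRect(np.c_[xx,yy].astype(np.float32)); b=cv2.boxPoints(rc)/8+[214,248]
w=[atz("top",q,48)[:2] for q in b]
for l in(w[1]-w[0],w[2]-w[1]): print(np.linalg.norm(l),np.degrees(np.arctan2(l[1],l[0]))%180)
P=np.c_[xx,yy]-np.array([xx.mean(),yy.mean()]); e=np.linalg.eigh(P.T@P)[1][:,1]; print("pca",np.degrees(np.arctan2(-e[0],-e[1]))%180)
s,Rc,p=cur(); print(s["clock"],p,s["qpos"])
plan(down(14),[433,184,-3])
```

```text
17.342032944152983 102.43074682254539
34.16581970326291 13.193011239618414
pca 13.098211947396607
13.05 [396.34601501 106.17318032  87.20907914] [ 0.3416756   0.13645889  2.27057077 -0.16087642  0.62071879  1.33496257]
call 0 turn [0.139, -0.137, 0.583] shift [0.3557, -0.2371, 0.4535] rows>= 3.2
```

```bash
python3 -c "
from plan import *
plan(down(13.1),[433,184,90])"
```

```text
call 0 turn [0.138, -0.138, 0.603] shift [0.3922, -0.177, -0.0061] rows>= 3.3
```

Emit:
{"name": "step_arm", "arguments": {"moves": [[[0.138, -0.138, 0.603], [0.3922, -0.177, -0.0061], 0], [[0.138, -0.138, 0.603], [0.3922, -0.177, -0.0061], 0], [[0.138, -0.138, 0.603], [0.3922, -0.177, -0.0061], 0], [[0.138, -0.138, 0.603], [0.3922, -0.177, -0.0061], 0], [[0.138, -0.138, 0.603], [0.3922, -0.177, -0.0061], 0], [[0.138, -0.138, 0.603], [0.3922, -0.177, -0.0061], 0]]}}

```text
clock: 13.65
eef_pos: [431.5, 181.5, 90.2]
tcp_rot: [3.139, -0.001, 0.231]
contact_force: [-0.5, 0.3, 0.5]
opening: 0.502
grasp_force: 0.0
```

```bash
python3 -c "
from plan import *
print(cur()[2])
plan(down(13.1),[433,184,-3])"
```

```text
[431.45000842 181.4839519   90.17335658]
call 0 turn [0.004, -0.001, 0.004] shift [0.0101, -0.0119, 0.4658] rows>= 1.9
```

Emit:
{"name": "step_arm", "arguments": {"moves": [[[0.003, 0, 0.004], [0.01, -0.012, 0.1], 0], [[0.003, 0, 0.004], [0.01, -0.012, 0.3], 0], [[0.003, 0, 0.004], [0.01, -0.012, 0.42], 0], [[0.003, 0, 0.004], [0.01, -0.012, 0.464], 0], [[0.003, 0, 0.004], [0.01, -0.012, 0.464], 0]]}}

```text
clock: 14.15
eef_pos: [432.8, 184.5, -2.7]
tcp_rot: [3.141, 0.001, 0.227]
contact_force: [0.7, 0.2, -0.3]
opening: 0.496
grasp_force: 0.0
```

Emit:
{"name": "step_arm", "arguments": {"moves": [[[0, 0, 0], [0, 0, 0], -1], [[0, 0, 0], [0, 0, 0], -1], [[0, 0, 0], [0, 0, 0], -1], [[0, 0, 0], [0, 0, 0], -1]], "squeeze": 70}}

```text
clock: 14.55
eef_pos: [434.9, 185.6, -0.6]
tcp_rot: [-3.141, -0.004, 0.226]
contact_force: [0.1, 0.1, 7.2]
opening: 0.171
grasp_force: 69.2
```

Emit:
{"name": "step_arm", "arguments": {"moves": [[[0, 0, 0], [0, 0, -0.1], -1], [[0, 0, 0], [0, 0, -0.3], -1], [[0, 0, 0], [0, 0, -0.5], -1], [[0, 0, 0], [0, 0, -0.7], -1], [[0, 0, 0], [0, 0, -0.7], -1]]}}

```text
clock: 15.05
eef_pos: [437.2, 186.5, 143.7]
tcp_rot: [-3.14, -0.011, 0.226]
contact_force: [0.7, 0.3, -1.8]
opening: 0.172
grasp_force: 68.6
```

Run:
```python
from plan import *
s,_,p=cur(); print(s["contact_force"],s["qpos"],p)
plan(*lidgoal((619,160,-.31),60,14.8))
```

```text
[ 0.73182865  0.28185922 -1.80022057] [ 4.00094850e-01  1.91008086e-01  2.01486541e+00 -2.18368524e-05
  9.24178156e-01  1.74525633e+00] [437.19713799 186.51453013 143.66029001]
call 0 turn [-0.32, 0.177, -0.643] shift [0.3765, 0.1358, 0.0173] rows>= 3.9
call 1 turn [-0.32, 0.177, -0.643] shift [0.258, 0.2833, 0.1169] rows>= 3.9
```

Emit:
{"name": "step_arm", "arguments": {"moves": [[[-0.32, 0.177, -0.643], [0.3765, 0.1358, 0.0173], -1], [[-0.32, 0.177, -0.643], [0.3765, 0.1358, 0.0173], -1], [[-0.32, 0.177, -0.643], [0.3765, 0.1358, 0.0173], -1], [[-0.32, 0.177, -0.643], [0.3765, 0.1358, 0.0173], -1], [[-0.32, 0.177, -0.643], [0.3765, 0.1358, 0.0173], -1], [[-0.32, 0.177, -0.643], [0.3765, 0.1358, 0.0173], -1]]}}

```text
clock: 15.65
eef_pos: [512.6, 175.7, 134.4]
tcp_rot: [2.867, -0.071, 0.741]
contact_force: [0.1, -0.1, -1.1]
opening: 0.172
grasp_force: 68.7
```

```bash
python3 -c "
from plan import *
print(cur()[2])
plan(*lidgoal((619,160,-.31),48,14.8))"
```

```text
[512.59288307 175.67005757 134.4012884 ]
call 0 turn [-0.33, 0.187, -0.642] shift [0.2929, 0.3139, 0.1424] rows>= 3.9
```

Emit:
{"name": "step_arm", "arguments": {"moves": [[[-0.33, 0.187, -0.642], [0.2, 0.2, 0.03], -1], [[-0.33, 0.187, -0.642], [0.25, 0.27, 0.08], -1], [[-0.33, 0.187, -0.642], [0.293, 0.314, 0.12], -1], [[-0.33, 0.187, -0.642], [0.293, 0.314, 0.142], -1], [[-0.33, 0.187, -0.642], [0.293, 0.314, 0.142], -1], [[-0.33, 0.187, -0.642], [0.293, 0.314, 0.142], -1]]}}

```text
clock: 16.25
eef_pos: [603.0, 164.8, 128.6]
tcp_rot: [2.584, -0.001, 1.257]
contact_force: [0.2, 0.2, -1.1]
opening: 0.173
grasp_force: 68.7
```

```bash
cat > lidfit.py <<'E'
from m import *
from plan import cur,tinR,toolR,plan,lidgoal
np.set_printoptions(precision=2,suppress=True)
# where does each camera see the held lid, against where the state says (in tin axes)?
tin=(619,160,-.31); off=14.8
s,Rc,p=cur(); T=tinR(tin[2])
print("clock",s["clock"],"F",s["contact_force"])
nom=p-Rc.apply([0,0,off]); print("lid in tin (state)",T.inv().apply(nom-[tin[0],tin[1],100]),"err",np.degrees((toolR(tin[2]).inv()*Rc).as_rotvec()))
K={c:(cal.calibration(c),np.linalg.inv(np.array(cal.calibration(c)["cam_to_world"]))) for c in im}
def pv(c,P):
    k,W=K[c]; q=P@W[:3,:3].T+W[:3,3]; return np.c_[k["cx"]-k["fx"]*q[:,0]/q[:,2],k["cy"]+k["fy"]*q[:,1]/q[:,2]]
ring=np.concatenate([circ(40)-[0,0,4.],circ(40)])  # tool frame: flange top is at -z
tl=[]
for c in im:
    f=imaging.grab_frame(c)[:,:,::-1]; cv2.imwrite(f"pics/rl_{c}.png",f)
    d=cv2.Canny(cv2.resize(f,None,fx=3,fy=3,interpolation=cv2.INTER_CUBIC),40,100)
    D=np.minimum(cv2.distanceTransform(255-d,cv2.DIST_L2,5)/3,4)
    def cost(q): # shift in tin x,y
        u=np.rint(pv(c,Rc.apply(ring[:80])+nom+T.apply([q[0],q[1],0]))*3+1).astype(int); return D[u[:,1],u[:,0]].mean()
    b=min((minimize(cost,(0,0),method="Nelder-Mead",options=dict(initial_simplex=np.array([[i,j],[i+3,j],[i,j+3]]))) for i in(-5,0,5) for j in(-5,0,5)),key=lambda q:q.fun)
    print(c,"lid seen minus state (tin x,y)",b.x,b.fun,"at 0:",cost((0,0)))
    # tin as seen from first picture minus nominal, in tin x,y
tb={"top":(616.57,161.69),"side":(621.27,158.6)}
for c,v in tb.items():
    # the ray through the seen mouth centre, cut with the rim plane
    w=np.array([*v,100.])-[tin[0],tin[1],100.]; print(c,"tin seen minus nominal (tin x,y,z)",T.inv().apply(w))
plan(*lidgoal(tin,30,off))
E
python3 lidfit.py
```

```text
clock 16.25 F [ 0.21  0.15 -1.07]
lid in tin (state) [ 1.   -0.29 47.94] err [ 0.03 -0.08  0.19]
top lid seen minus state (tin x,y) [ 1.29 -1.3 ] 0.7713308334350586 at 0: 0.9121771
side lid seen minus state (tin x,y) [-11.33  12.6 ] 1.3288049697875977 at 0: 1.4627908
top tin seen minus nominal (tin x,y,z) [-2.4   0.87  1.5 ]
side tin seen minus nominal (tin x,y,z) [ 2.2  -0.64 -1.37]
call 0 turn [0.001, -0.0, -0.004] shift [-0.0032, -0.0103, 0.0915] rows>= 0.4
```

Emit:
{"name": "step_arm", "arguments": {"moves": [[[0, 0, -0.004], [-0.002, -0.008, 0.05], -1], [[0, 0, -0.004], [-0.002, -0.008, 0.1], -1], [[0, 0, -0.004], [-0.002, -0.008, 0.14], -1], [[0, 0, -0.004], [-0.002, -0.008, 0.155], -1], [[0, 0, -0.004], [-0.002, -0.008, 0.155], -1]]}}

```text
clock: 16.85
eef_pos: [617.2, 160.1, 100.7]
tcp_rot: [2.582, 0.003, 1.265]
contact_force: [-0.7, -0.1, -0.0]
opening: 0.17
grasp_force: 68.7
```

Emit:
{"name": "step_arm", "arguments": {"moves": [[[0, 0, 0], [0, 0, 0.01], -1], [[0, 0, 0], [0, 0, 0.02], -1], [[0, 0, 0], [0, 0, 0.02], -1]]}}

```text
clock: 17.15
eef_pos: [619.5, 160.0, 98.3]
tcp_rot: [2.581, 0.002, 1.266]
contact_force: [0.4, 1.8, -0.4]
opening: 0.171
grasp_force: 68.9
```

```bash
python3 st.py r 14.8
```

```text
clock 17.15 F tin [-0.39  1.87 -0.26] M tin [ 0.25  0.44 -0.04] lid in tin [-0.5   0.17 13.12] err [-0.11  0.06 -0.3 ]
```

Emit:
{"name": "step_arm", "arguments": {"moves": [[[0, 0, 0], [0.005, 0, 0.01], -1], [[0, 0, 0], [0.005, 0, 0.02], -1], [[0, 0, 0], [0.005, 0, 0.03], -1], [[0, 0, 0], [0.005, 0, 0.03], -1]]}}

```text
clock: 17.55
eef_pos: [622.7, 159.8, 93.0]
tcp_rot: [2.581, 0.002, 1.266]
contact_force: [-2.1, 2.0, 2.2]
opening: 0.171
grasp_force: 69.3
```

```bash
python3 st.py r 14.8
```

```text
clock 17.55 F tin [-1.04  1.26  3.28] M tin [ 0.19  0.27 -0.  ] lid in tin [-0.64  0.91  6.95] err [-0.1   0.03 -0.31]
```

Emit:
{"name": "step_arm", "arguments": {"moves": [[[0, 0, 0], [0.004, -0.001, 0.012], -1], [[0, 0, 0], [0.004, -0.001, 0.025], -1], [[0, 0, 0], [0.004, -0.001, 0.025], -1]]}}

```text
clock: 17.85
eef_pos: [625.1, 159.4, 88.5]
tcp_rot: [2.582, 0.003, 1.265]
contact_force: [-4.7, 1.2, 5.3]
opening: 0.168
grasp_force: 69.7
```

Emit:
{"name": "step_arm", "arguments": {"moves": [[[0, 0, 0], [0, 0, 0.01], -1], [[0, 0, 0], [0, 0, 0.02], -1], [[0, 0, 0], [0, 0, 0.02], -1]]}}

```text
clock: 18.15
eef_pos: [627.1, 158.7, 84.9]
tcp_rot: [2.582, 0.003, 1.265]
contact_force: [-1.4, 1.0, 2.1]
opening: 0.168
grasp_force: 69.2
```

Emit:
{"name": "step_arm", "arguments": {"moves": [[[0, 0, 0], [0, 0, 0.01], -1], [[0, 0, 0], [0, 0, 0.02], -1], [[0, 0, 0], [0, 0, 0.02], -1]]}}

```text
clock: 18.45
eef_pos: [629.1, 158.1, 81.6]
tcp_rot: [2.582, 0.003, 1.265]
contact_force: [-4.6, -0.5, 4.8]
opening: 0.17
grasp_force: 69.8
```

```bash
python3 st.py r 14.8
```

```text
clock 18.45 F tin [-1.02 -1.84  6.3 ] M tin [-0.59  0.41  0.03] lid in tin [-1.11  1.23 -6.17] err [-0.07 -0.03 -0.3 ]
```

Snapped: the force dropped, then rose again with the sink. I'll push further to confirm, then back off.

Emit:
{"name": "step_arm", "arguments": {"moves": [[[0, 0, 0], [0, 0, 0.012], -1], [[0, 0, 0], [0, 0, 0.025], -1], [[0, 0, 0], [0, 0, 0.035], -1], [[0, 0, 0], [0, 0, 0.035], -1]]}}

```text
clock: 18.85
eef_pos: [632.4, 157.0, 76.1]
tcp_rot: [2.582, 0.003, 1.265]
contact_force: [-9.4, -0.1, 9.5]
opening: 0.172
grasp_force: 70.7
```

```bash
python3 st.py r 14.8
```

```text
clock 18.85 F tin [-2.52 -2.91 12.74] M tin [-0.87  0.57 -0.03] lid in tin [ -1.08   1.21 -12.78] err [-0.09 -0.03 -0.3 ]
```

Emit:
{"name": "step_arm", "arguments": {"moves": [[[0, 0, 0], [0, 0, -0.02], -1], [[0, 0, 0], [0, 0, -0.04], -1], [[0, 0, 0], [0, 0, -0.057], -1], [[0, 0, 0], [0, 0, -0.057], -1]]}}

```text
clock: 19.25
eef_pos: [626.9, 159.2, 85.8]
tcp_rot: [2.582, 0.002, 1.265]
contact_force: [-1.7, -1.0, 0.9]
opening: 0.174
grasp_force: 69.2
```

```bash
python3 st.py r 14.8
```

```text
clock 19.25 F tin [-0.68 -1.43  1.48] M tin [-0.37  0.41 -0.01] lid in tin [-0.98  1.6  -1.36] err [-0.09  0.03 -0.3 ]
```

Emit:
{"name": "step_arm", "arguments": {"moves": [[[0, 0, 0], [0, 0, 0], -0.2], [[0, 0, 0], [0, 0, 0], -0.2], [[0, 0, 0], [0, 0, 0], -0.2], [[0, 0, 0], [0, 0, -0.05], -0.2], [[0, 0, 0], [0, 0, -0.2], -0.2], [[0, 0, 0], [0, 0, -0.4], 0], [[0, 0, 0], [0, 0, -0.6], 0], [[0, 0, 0], [0, 0, -0.6], 0]]}}

```text
clock: 20.05
eef_pos: [566.3, 180.4, 192.2]
tcp_rot: [2.578, -0.003, 1.267]
contact_force: [0.7, -0.6, -0.1]
opening: 0.5
grasp_force: 0.0
```

Emit:
{"name": "step_arm", "arguments": {"moves": [[[0, 0, 0], [0, 0, -0.2], 0], [[0, 0, 0], [0, 0, -0.4], 0], [[0, 0, 0], [0, 0, -0.4], 0], [[0, 0, 0], [0, 0, -0.4], 0]]}}

```text
clock: 20.45
eef_pos: [525.7, 191.9, 255.7]
tcp_rot: [2.581, 0.001, 1.266]
contact_force: [-0.6, -0.0, -0.8]
opening: 0.499
grasp_force: 0.0
```

```bash
cat > fin.py <<'E'
from m import *
np.set_printoptions(precision=2,suppress=True)
s=telemetry.sense(); print(s["clock"],s["contact_force"],s["eef_pos"])
K={c:(cal.calibration(c),np.linalg.inv(np.array(cal.calibration(c)["cam_to_world"]))) for c in im}
def pv(c,P):
    k,W=K[c]; q=P@W[:3,:3].T+W[:3,3]; return np.c_[k["cx"]-k["fx"]*q[:,0]/q[:,2],k["cy"]+k["fy"]*q[:,1]/q[:,2]]
D={}
for c in im:
    f=imaging.grab_frame(c)[:,:,::-1]; cv2.imwrite(f"pics/fin_{c}.png",f)
    d=cv2.Canny(cv2.resize(f,None,fx=3,fy=3,interpolation=cv2.INTER_CUBIC),40,100)
    D[c]=np.minimum(cv2.distanceTransform(255-d,cv2.DIST_L2,5)/3,4)
for k,tin,H in(("r",(619,160,-.31),circ(40)),("s",(612,-91,.135),sq(35))):
    Rm,_=pose(tin); o=np.array([tin[0],tin[1],100.])
    for c in im:
        def cost(q):
            u=np.rint(pv(c,(H+[q[0],q[1],4])@Rm.T+o)*3+1).astype(int); return D[c][u[:,1],u[:,0]].mean()
        b=min((minimize(cost,(0,0),method="Nelder-Mead",options=dict(initial_simplex=np.array([[i,j],[i+3,j],[i,j+3]]))) for i in(-5,0,5) for j in(-5,0,5)),key=lambda q:q.fun)
        print(k,c,"flange vs flush pose",b.x,b.fun,"nominal",cost((0,0)))
E
python3 fin.py
```

```text
20.45 [-0.56 -0.01 -0.78] [525.75 191.93 255.73]
r top flange vs flush pose [-1.74  0.58] 0.8338953852653503 nominal 0.9905491
r side flange vs flush pose [-0.99  1.68] 0.17742249369621277 nominal 0.44740963
s top flange vs flush pose [17.69  3.81] 0.7122287154197693 nominal 1.6178942
s side flange vs flush pose [-1.32  2.21] 0.2532429099082947 nominal 0.5247675
```

```bash
cat > fin2.py <<'E'
from m import *
np.set_printoptions(precision=2,suppress=True)
def DT(fn):
    f=cv2.imread(fn); d=cv2.Canny(cv2.resize(f,None,fx=3,fy=3,interpolation=cv2.INTER_CUBIC),40,100)
    return np.minimum(cv2.distanceTransform(255-d,cv2.DIST_L2,5)/3,4)
k=cal.calibration("side"); W=np.linalg.inv(np.array(k["cam_to_world"]))
def pv(P):
    q=P@W[:3,:3].T+W[:3,3]; return np.c_[k["cx"]-k["fx"]*q[:,0]/q[:,2],k["cy"]+k["fy"]*q[:,1]/q[:,2]]
for nm,tin,rims,fl in(("r",(619,160,-.31),[circ(37),circ(34)],circ(40)),("s",(612,-91,.135),[sq(32),sq(29)],sq(35))):
    Rm,_=pose(tin); o=np.array([tin[0],tin[1],100.])
    for lab,D,H in(("tin",DT("pics/side0.png"),rims),("lid",DT("pics/fin_side.png"),[fl])):
        for z in np.arange(-6,17,2):
            def cost(q):
                r=R.from_rotvec([q[2],q[3],0]).as_matrix() if lab=="lid" else np.eye(3)
                return np.mean([D[tuple(np.rint(pv((h@r.T+[q[0],q[1],z])@Rm.T+o)*3+1).astype(int).T[::-1])].mean() for h in H])
            b=min((minimize(cost,(i,j,0,0),method="Nelder-Mead",options=dict(initial_simplex=np.array([[i,j,0,0],[i+3,j,0,0],[i,j+3,0,0],[i,j,.05,0],[i,j,0,.05]]))) for i in(-5,0,5) for j in(-5,0,5)),key=lambda q:q.fun)
            print(nm,lab,"z",z,b.x[:2] if lab=="tin" else b.x,round(b.fun,3))
E
python3 fin2.py
```

```text
r tin z -6 [ 3.87 -2.16] 0.268
r tin z -4 [ 3.08 -1.5 ] 0.267
r tin z -2 [ 2.42 -0.89] 0.27
r tin z 0 [ 1.73 -0.21] 0.275
r tin z 2 [0.96 0.59] 0.277
r tin z 4 [0.12 1.55] 0.29
r tin z 6 [-0.56  2.2 ] 0.294
r tin z 8 [-1.45  3.1 ] 0.306
r tin z 10 [-2.03  3.48] 0.321
r tin z 12 [-2.79  4.39] 0.327
r tin z 14 [-3.54  5.08] 0.345
r tin z 16 [-5.06  5.43] 0.355
r lid z -6 [ 2.82 -2.39  0.05 -0.07] 0.204
r lid z -4 [ 2.1  -1.23 -0.01 -0.03] 0.188
r lid z -2 [ 1.42 -0.8   0.04 -0.06] 0.185
r lid z 0 [ 0.55  0.28 -0.   -0.01] 0.189
r lid z 2 [-0.12  0.97  0.   -0.01] 0.186
r lid z 4 [-0.9   1.58  0.   -0.  ] 0.182
r lid z 6 [-1.56  2.41 -0.   -0.  ] 0.189
r lid z 8 [-2.09  2.94  0.02 -0.01] 0.192
r lid z 10 [-3.04  3.91  0.   -0.01] 0.199
r lid z 12 [-3.6   4.83 -0.    0.01] 0.203
r lid z 14 [-4.5   5.37  0.06 -0.  ] 0.216
r lid z 16 [-5.    5.98 -0.01  0.05] 0.217
s tin z -6 [ 2.68 -8.21] 0.44
s tin z -4 [ 2.85 -6.77] 0.441
s tin z -2 [ 2.67 -4.84] 0.445
s tin z 0 [ 1.58 -1.68] 0.448
s tin z 2 [ 2.18 -0.34] 0.451
s tin z 4 [1.24 3.94] 0.459
s tin z 6 [1.67 4.38] 0.458
s tin z 8 [0.37 6.54] 0.464
s tin z 10 [0.13 8.78] 0.46
s tin z 12 [-0.09 11.09] 0.469
s tin z 14 [-0.25 13.28] 0.469
s tin z 16 [-0.59 15.42] 0.473
s lid z -6 [ 0.55 -8.22 -0.02 -0.02] 0.282
s lid z -4 [-0.25 -6.75 -0.02 -0.02] 0.287
s lid z -2 [-0.37 -3.31 -0.01 -0.03] 0.267
s lid z 0 [-0.76 -1.91 -0.01 -0.01] 0.255
s lid z 2 [-1.04  0.33 -0.01 -0.01] 0.255
s lid z 4 [-1.28  2.49 -0.01 -0.01] 0.242
s lid z 6 [-1.68  4.9  -0.01 -0.01] 0.262
s lid z 8 [-1.98  6.95 -0.   -0.01] 0.247
s lid z 10 [-2.16  9.03 -0.    0.  ] 0.248
s lid z 12 [-2.53 11.28  0.    0.  ] 0.247
s lid z 14 [-2.86 13.64  0.01 -0.  ] 0.252
s lid z 16 [-2.91 15.48  0.   -0.  ] 0.281
```

```bash
python3 -c "
from rig import r
print(r.sign_off())"
```

```text
the job is handed in; nothing more can be done
None
```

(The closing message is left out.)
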